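Reset the bench batch counter through its recessed key

TASK

Reset the batch counter for the next job with your fingertips alone: push its steel shutter fully open, reach down into the well and press the sunken key to the bottom, keep it down for about a second, let it up, and push the shutter fully shut again. Do not pinch the shutter's rib, do not press the round key that stands on the same top, do not lift, tip or shove the counter, and leave the things standing round it where they are.

Things in the scene. Friction and masses are not known exactly. Their poses are not given: they have to be found in the camera images.
- counter: Grey bench batch counter, loose on rubber feet, 2.4 kg. Case from x -65 (front, to the robot) to +85, y -110 to +110 mm; flat top 48 mm up; origin on the underside at table height, z up. Display housing 62 mm high along the back, x above +56. A steel shutter slides along y on the top between low rails (54 mm up, inner faces at x +-44, y -46 to +80) with end bars 4 mm above the top.
- well_mouth (a point): Centre of the mouth of the recessed well, level with the case top, at (0, +45, 48) mm in the counter's frame. The well is a rectangle 62 mm along the counter's x and 38 mm along its y, walls upright; the key at its bottom lies 20 mm below this point. The shutter covers it while shut.
- shutter (a joint): Slide of the shutter in m: 0 = shut (hard stop, covers the well), 0.056 = fully open (hard stop; the shutter has gone towards the counter's -y and the well is wholly free). Friction about 1.5 N; it stays where it is left. May start slightly ajar.
- rib_top (a point): Middle of the top of the shutter's upright rib, 20.5 mm above the case top, midway on the shutter; moves with it: y +45 mm in the counter's frame when shut, -11 when open. The shutter is a steel plate 86 (x) by 54 (y) mm, its upper face 4.5 mm above the case top; the rib stands on it, 50 mm along x, 14 mm thick along y, 16 mm high above the plate.
- rib_outer: The rib's cheek that looks to the counter's +y, 50 x 4 x 13.5 mm; origin at its middle, 5 mm towards +y from the middle of the rib and 9 mm below its top. Push on it, towards -y, to open the shutter.
- rib_inner: The rib's other cheek, that looks to the counter's -y; origin 5 mm towards -y from the middle of the rib, 9 mm below its top. Push on it, towards +y, to shut the shutter.
- reset_top (a point): Middle of the upper face of the sunken reset key, a rectangle 54 mm (counter's x) by 30 mm (y) at the bottom of the well; moves with the key. 28 mm above the table when up.
- reset_key (a joint): Travel of the sunken reset key in m: 0 = up, 0.005 = at the bottom. It goes straight down against a spring, 1 N to start and about 4.5 N at the bottom, and comes up by itself when let go.
- count_top (a point): Middle of the top of the round count key, 24 mm across, standing 5 mm proud of the case top at (0, -85) mm in the counter's frame, in the open. Not to be pressed.
- count_key (a joint): Travel of the round count key in m: 0 = up, 0.004 = down. Same spring as the other key.
- punch_die_0: Bystander: turned steel punch die, 25 mm across, 34 mm high, standing upright 20 to 50 mm beyond one end of the counter. Origin under its centre.
- punch_die_1: Bystander: larger steel punch die, 31 mm across, 40 mm high, standing upright 20 to 50 mm beyond one end of the counter. Origin under its centre.
- punch_die_2: Bystander: slim brass punch die, 17 mm across, 30 mm high, standing upright 20 to 50 mm beyond one end of the counter. Origin under its centre.
- staple_box_0: Bystander: small staple box, 36 x 58 mm, 19 mm high, beyond the counter's -y end. Origin under its centre.
- marker_pen: Bystander: marker pen 135 mm long, 17 mm thick, lying beyond the counter's +y end. Origin under its middle.

How it is judged (in metres and radians):
On the way, in this order (a step that is already met when the one before it is completed fails the run):
1. the shutter is pushed fully open (within 7 mm) (value of joint shutter above 0.049 m), for 0.1 s.
2. the fingers hold the sunken key down (at least 3.8 of its 5 mm) for 0.6 s, the shutter still open (value of joint reset_key above 0.0038 m and value of joint shutter above 0.044 m and contact force between the fingers and reset_key above 0.5 N), for 0.6 s.
At the end, for the whole second after the job is handed in: The shutter is shut to within 5 mm, both keys are up, the counter stands level and still within 25 mm of where it was, and every bystander within 25 mm of where it was (value of joint shutter below 0.005 m and value of joint each of reset_key, count_key below 0.001 m and distance of each of counter, punch_die_0, punch_die_1, punch_die_2, staple_box_0, marker_pen from where it was at the start of the episode below 0.025 m and angle between counter's own z axis and vertical below 0.03 rad and linear speed of counter below 0.01 m/s); the robot touches nothing.
It fails at once if the shutter's rib is pinched between the fingers (both cheeks loaded at once) (contact force between the fingers and rib_outer above 1 N and contact force between the fingers and rib_inner above 1 N).
It fails at once if the round count key is pressed (more than 2 mm) (value of joint count_key above 0.002 m).
It fails at once if the counter is lifted, tipped or shoved (10 mm up, 0.1 rad, 25 mm) (height (world z) of counter above 0.01 m or angle between counter's own z axis and vertical above 0.1 rad or distance of counter from where it was at the start of the episode above 0.025 m).
It fails at once if a bystander is moved by more than 25 mm or lifted (distance of any of punch_die_0, punch_die_1, punch_die_2, staple_box_0, marker_pen from where it was at the start of the episode above 0.025 m).
It also fails if it takes over 48 s, if anything falls off the work surface, if the arm or the gripper's body presses on something with over 40 N, if the wrist force passes 120 N, or if a joint passes its speed limit or range.

ROBOT

A 6-joint arm with a two-finger parallel gripper is mounted at the origin on a cart in front of the work surface, level with it; the furniture and walls round the work are solid. World frame = base frame: x ahead of the robot, y to its left, z up, the work surface at z = 0. Lengths are in mm, angles in rad, forces in N, time in s.
With the tool pointing down it reaches from about 325 to 750 mm from the base axis. Payload 7.6 kg.
Tool frame: the origin (TCP) lies on the centre line of the jaws, within the pads' length; the fingertips stand 22 mm ahead of it and the grasp point (between the pads) lies 3 mm ahead of it; z points along the fingers, y is the line along which they close (so a half turn about z gives the same grasp; the last joint's range is limited). The gripper opens to 85 mm and grips with 20 to 120 N. Pads are 22 mm wide; open, the fingers measure 114 mm over their backs; the gripper's body (76 mm by 85 mm) begins 54 mm behind the grasp point. The pads swing forward as they close: fully open they stand 13 mm farther back than shut.
Start: joints at [1.22, 0.052, 1.401, -0, 1.689, -0.07], TCP at [145.473, 504.461, 253.323] pointing down, gripper open.
Joint ranges: [-2.9, 2.9], [-0.91, 2.17], [0.12, 2.37], [-1.06, 4.2], [0.26, 2.73], [-2.93, 2.93]. Speed limits (rad/s): [2.57, 2.57, 3.01, 3.14, 3.14, 3.14].

INTERFACE

Orientations are given as [roll, pitch, yaw] about the fixed x, y, z axes, in that order (R = Rz(yaw) Ry(pitch) Rx(roll)).
In Python, from cell import robot gives the robot as it stands. The module is installed in compiled form; this text tells all that it offers.
- The arm moves only by the tool send_rows, never from a script. Its argument "commands" is a list of rows, each a list of 7 numbers: the shift along the tool's x, y, z in m, then the turn, a rotation vector about the tool's x, y, z in rad, then the finger opening in m, from 0 to 0.0854. A call has 1 to 12 rows; each row shifts and turns the commanded pose from where the row before left it, along the tool's axes as they then stand; what a row does not reach is not made up. A row lasts 1/8 s, in which the tool goes at most 62.5 mm and 10.7 degrees, less where a joint would pass 70% of its speed; a pose out of reach is approached as far as the arm can. A call is refused whole if a number of a shift passes 0.0625 or a number of a turn 0.188, either way. A call with a gripper value outside its range is refused whole. The fingers move at their own pace and stop on an object; the grip force is fixed at half the most. Time passes only in rows, so rows that do not move let the fingers close. It gives the time, the measured TCP pose, the force, the opening and the grip force at its end, in the units of the state.
- robot.sense(): the state, without advancing time (a new reading comes with each control period).
- robot.capture(name): name is "scene" or "top" or "wrist"; returns (picture, depth): 400x640x3 uint8, red, green, blue; 400x640 float32, mm along the optical axis (not along the pixel's ray), 0 where there is no reading.
- robot.get_calibration(name): a dict with "intrinsics" (3x3 intrinsics, pixels), "world_from_camera" (4x4, takes a point from camera to world coordinates); the wrist camera has in their place "mount" (4x4, takes a point from camera to tool coordinates, whose origin is the TCP and whose axes are the flange's). Camera axes: x right, y down, z forward; pixel columns grow to the right and rows downward; lengths in mm; the calibration is good to about 2 mm. A picture is of the moment at which its call begins: read the wrist's pose just before it. get_calibration takes no time and is no camera call.
- robot.job_done(): hands the job in; it is judged then, once.
The state is a dict: "time": time; "joints": joint angles; "joint_velocities": joint speeds; "joint_torque": joint torques, N m; "tool_pos": TCP position; "tcp_rot": TCP orientation; "contact_force": force on the tool from outside, world axes, zero at the start; "moment": the same for the moment, N m; "width": finger opening in mm; "grip_force": force on a finger pad.
Only numpy, scipy, OpenCV 4.12 (cv2) and the standard library are available. Lean on these libraries where they do the work, as an engineer would, in place of code of your own. Each camera call takes 0.05 s, during which the arm holds its last target. There are 200 camera calls.

## Working session

There is one attempt and no reset: what is moved stays moved. The work goes in short steps, Python scripts to look and compute and a tool call to move; the robot and the scene stay as the last step left them, time stands still between calls to the robot, and variables do not carry over. Pictures are saved under pics/ and viewed, at most 10 in all, crops included, and the job is handed in when it is done.

Besides the shell and the picture viewer there is one more tool, called after ">>>" as name(argument=value, ...), one argument or row to a line, values as JSON. send_rows: Moves the arm, as the interface text tells. Its arguments: {"type":"object","properties":{"commands":{"type":"array"}},"required":["commands"]}

```bash
mkdir -p pics; python3 - <<'E'
from cell import robot
import cv2,numpy as np
for n in("top","scene"):
    p,d=robot.capture(n); cv2.imwrite(f"pics/{n}0.png",p[:,:,::-1]); np.save(f"{n}0.npy",d)
    c=robot.get_calibration(n); print(n,np.round(c["intrinsics"],1).tolist(),np.round(c["world_from_camera"],3).tolist())
print(robot.sense())
E
```

```text
top [[449.5, 0.0, 317.3], [0.0, 449.5, 199.9], [0.0, 0.0, 1.0]] [[-0.002, -0.995, 0.104, 397.253], [-1.0, 0.001, -0.01, 248.689], [0.01, -0.104, -0.995, 1146.075], [0.0, 0.0, 0.0, 1.0]]
scene [[374.1, 0.0, 312.4], [0.0, 374.1, 198.4], [0.0, 0.0, 1.0]] [[0.866, -0.306, 0.396, 189.213], [-0.5, -0.544, 0.674, -298.596], [0.009, -0.782, -0.624, 599.501], [0.0, 0.0, 0.0, 1.0]]
{'time': 0.1, 'joints': array([ 1.21973501e+00,  5.27527489e-02,  1.40158866e+00, -8.46964639e-06,
        1.68859491e+00, -7.02994727e-02]), 'joint_velocities': array([-0.00084594, -0.00261378, -0.0036758 ,  0.00093438, -0.00190482,
       -0.00032432]), 'joint_torque': array([ 8.88564409e-04, -3.82580316e+01, -3.60987711e+01, -8.01971464e-05,
        4.76078523e-03,  4.15225963e-05]), 'tool_pos': array([145.37261381, 504.23566299, 252.58506642]), 'tcp_rot': array([-3.14025171e+00, -8.59899061e-05,  2.86082977e+00]), 'contact_force': array([ 0.60149004,  0.00910269, -0.37185633]), 'moment': array([-0.02603889,  0.035623  , -0.02426911]), 'grip_force': 0.0, 'width': 85.44841264696039}
```

View pics/top0.png

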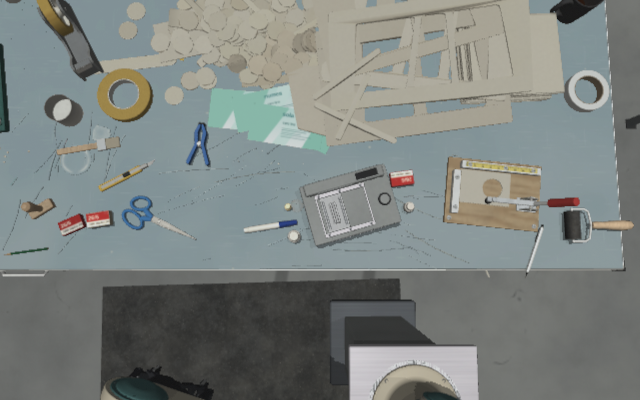

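View pics/scene0.png

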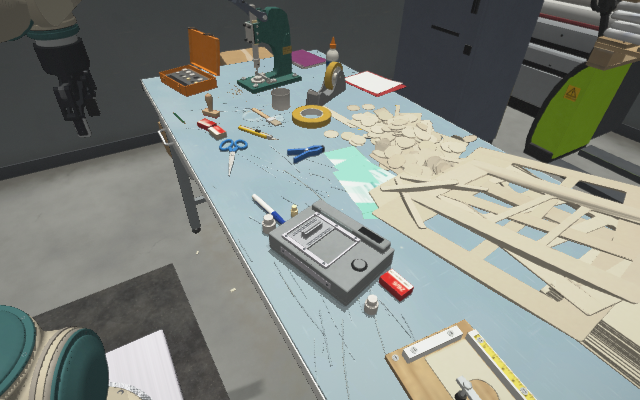

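The top view shows the counter centred near (350,205), with the count key at (385,198) on the right (-y) end. The rib is near (330,213), the dies are at (288,206), (294,237) and (409,207), the pen at (270,226) and the staple box at (401,179). The scene view agrees.

```bash
cat > h.py <<'E'
import numpy as np,cv2
from cell import robot
def cloud(n,d):
    c=robot.get_calibration(n);K=c["intrinsics"];T=np.array(c["world_from_camera"])
    v,u=np.mgrid[:400,:640]; P=np.stack([(u-K[0][2])/K[0][0]*d,(v-K[1][2])/K[1][1]*d,d],-1)
    return P@T[:3,:3].T+T[:3,3]
E
python3 - <<'E'
from h import *
for n,(r0,r1,c0,c1) in (("top",(155,255,290,415)),("scene",(195,320,255,405))):
    d=np.load(n+"0.npy");W=cloud(n,d); S=W[r0:r1,c0:c1].reshape(-1,3); S=S[S[:,2]>-50]
    print(n,"table z",np.median(S[np.abs(S[:,2])<12][:,2]))
    m=(S[:,2]>40)&(S[:,2]<75)
    # keep biggest blob near counter
    Q=S[m]; Q=Q[np.linalg.norm(Q[:,:2]-np.median(Q[:,:2],0),axis=1)<150]
    r=cv2.minAreaRect(Q[:,:2].astype(np.float32)); print("rect",r,len(Q))
    print("hist",np.histogram(Q[:,2],bins=range(40,78,3))[0])
    R=S[S[:,2]>64.5]; print("rib n",len(R),R.mean(0) if len(R) else 0)
p=cv2.imread("pics/top0.png");cv2.imwrite("pics/t1.png",cv2.resize(p[155:255,265:425],None,fx=5,fy=5,interpolation=2))
W=cloud("top",np.load("top0.npy"))
for u,v in [(385,198),(370,172),(330,213),(301,183),(380,164),(400,224),(318,246),(288,206),(294,237),(409,207),(401,179),(247,229),(295,222)]: print(u,v,W[v,u].round(0))
E
```

```text
top table z -0.0861129540330694
rect ((497.90338134765625, 175.67868041992188), (149.98770141601562, 258.3322448730469), 15.851277351379395) 5463
hist [  30  458 1568 1337  731  258  275  529  205   60   12    0]
rib n 257 [503.63886257 193.53511021 230.32238577]
scene table z 0.48748603662056667
rect ((499.95086669921875, 157.4407196044922), (151.43084716796875, 221.019775390625), 15.59546947479248) 6160
hist [ 122  149 2082 1437 1005  268  161  750  121   59    6    0]
rib n 250 [412.98134365  24.57383343 242.96160094]
385 198 [517.  71.  49.]
370 172 [579. 109.  64.]
330 213 [480. 207.  50.]
301 183 [561. 279.   2.]
380 164 [599.  84.  64.]
400 224 [455.  26.   2.]
318 246 [400. 236.  -1.]
288 206 [499. 311.  30.]
294 237 [422. 295.  41.]
409 207 [495.  10.  39.]
401 179 [569.  25.  18.]
247 229 [442. 414.  16.]
295 222 [460. 293.  17.]
```

View pics/t1.png

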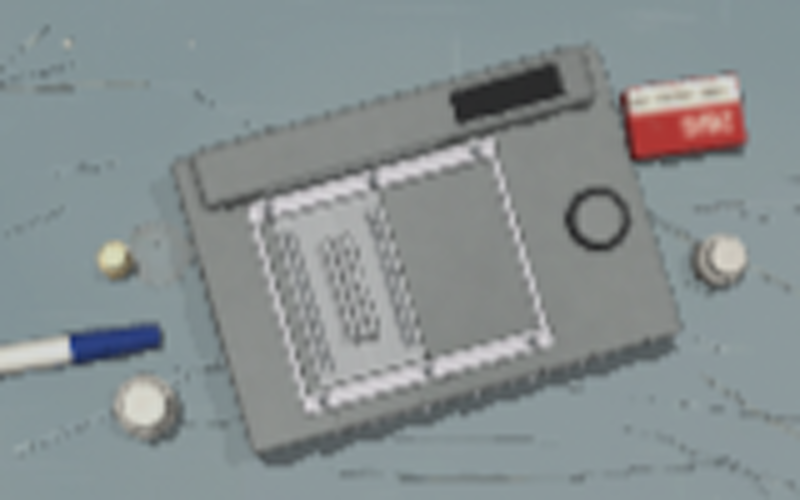

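```bash
cat >> h.py <<'E'
def rows(target,yaw,n):
    s=robot.sense();p=s["tool_pos"];y0=s["tcp_rot"][2]
    dw=(np.array(target)-p)/n/1000;dy=(yaw-y0)/n
    print("turn z",-dy)
    for i in range(n):
        a=y0+dy*i
        print(np.round([dw[0]*np.cos(a)+dw[1]*np.sin(a), dw[0]*np.sin(a)-dw[1]*np.cos(a), -dw[2]],3))
E
python3 -c "
from h import *
rows((471,223,230),1.845,12)
print(np.round(robot.get_calibration('wrist')['mount'],2))
W=cloud('top',np.load('top0.npy'));print(W[212,335],W[195,343])
"
```

```text
turn z 0.08465248048387951
[-0.033 -0.015  0.002]
[-0.034 -0.012  0.002]
[-0.035 -0.009  0.002]
[-0.035 -0.006  0.002]
[-0.036 -0.003  0.002]
[-0.036 -0.     0.002]
[-0.036  0.003  0.002]
[-0.035  0.006  0.002]
[-0.035  0.009  0.002]
[-0.034  0.012  0.002]
[-0.033  0.014  0.002]
[-0.031  0.017  0.002]
[[  -0.     -0.96   -0.29   72.1 ]
 [   1.     -0.      0.      0.94]
 [  -0.     -0.29    0.96 -120.91]
 [   0.      0.      0.      1.  ]]
[480.86381343 195.33483912  67.82626481] [524.35793407 174.39456148  47.6676112 ]
```

>>> send_rows(
  commands=[
    [-0.033, -0.015, 0.002, 0, 0, 0.0847, 0],
    [-0.034, -0.012, 0.002, 0, 0, 0.0847, 0],
    [-0.035, -0.009, 0.002, 0, 0, 0.0847, 0],
    [-0.035, -0.006, 0.002, 0, 0, 0.0847, 0],
    [-0.036, -0.003, 0.002, 0, 0, 0.0847, 0],
    [-0.036, 0, 0.002, 0, 0, 0.0847, 0],
    [-0.036, 0.003, 0.002, 0, 0, 0.0847, 0],
    [-0.035, 0.006, 0.002, 0, 0, 0.0847, 0],
    [-0.035, 0.009, 0.002, 0, 0, 0.0847, 0],
    [-0.034, 0.012, 0.002, 0, 0, 0.0847, 0],
    [-0.033, 0.014, 0.002, 0, 0, 0.0847, 0],
    [-0.031, 0.017, 0.002, 0, 0, 0.0847, 0],
  ],
)

```text
time: 1.6
tool_pos: [473.9, 223.5, 228.8]
tcp_rot: [-3.141, -0.0, 1.841]
contact_force: [-0.2, 1.0, 0.6]
width: -0.2
grip_force: 0.0
```

```bash
cat >> h.py <<'E'
def tool():
    from scipy.spatial.transform import Rotation as R
    s=robot.sense();T=np.eye(4);T[:3,:3]=R.from_euler("xyz",s["tcp_rot"]).as_matrix();T[:3,3]=s["tool_pos"];return T
def wrist(name):
    c=robot.get_calibration("wrist");T=tool()@np.array(c["mount"]);p,d=robot.capture("wrist");K=c["intrinsics"]
    cv2.imwrite(f"pics/{name}.png",p[:,:,::-1])
    v,u=np.mgrid[:400,:640]; P=np.stack([(u-K[0][2])/K[0][0]*d,(v-K[1][2])/K[1][1]*d,d],-1)
    return P@T[:3,:3].T+T[:3,3]
E
python3 - <<'E'
from h import *
W=wrist("w1");np.save("w1.npy",W);print(tool().round(2), robot.sense()["width"])
# to counter frame
th=np.deg2rad(15.7);o=np.array([490.3,154.7]);L=(W[...,:2]-o)@np.array([[np.cos(th),-np.sin(th)],[np.sin(th),np.cos(th)]])
z=W[...,2]
m=(z>64)&(z<72)&(abs(L[...,0])<45)&(abs(L[...,1]-40)<30)
if m.sum()>20:
    print("rib",m.sum(),np.percentile(L[m],[1,50,99],axis=0).round(1),np.median(z[m]),cv2.minAreaRect(L[m].astype(np.float32)))
m=(z>40)&(z<80)&(abs(L[...,0]-10)<95)&(abs(L[...,1])<130)
print("case",cv2.minAreaRect(L[m].astype(np.float32)),np.percentile(L[m],[1,99],axis=0))
E
```

```text
[[-2.6000e-01  9.7000e-01  0.0000e+00  4.7610e+02]
 [ 9.7000e-01  2.6000e-01 -0.0000e+00  2.2091e+02]
 [-0.0000e+00 -0.0000e+00 -1.0000e+00  2.2823e+02]
 [ 0.0000e+00  0.0000e+00  0.0000e+00  1.0000e+00]] -0.03767912803605136
rib 634 [[-22.6  36.7]
 [  0.9  44.8]
 [ 25.3  50.8]] 66.65448390797249 ((1.3267478942871094, 43.62375259399414), (49.885597229003906, 14.475647926330566), 0.018439052626490593)
case ((11.446075439453125, 2.2963409423828125), (150.2149658203125, 217.58432006835938), 0.13143789768218994) [[-61.66496759 -45.38383744]
 [ 84.13108623 110.16958053]]
```

View pics/w1.png

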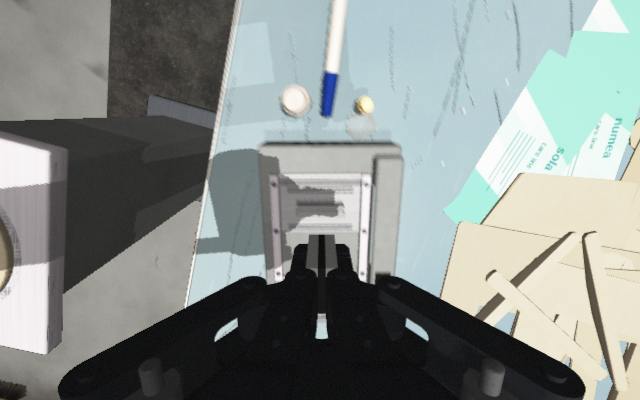

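The wrist view shows the counter square to the tool, with the rib at about (318,205). The closed fingers end at (320,235). The measured rib is 50 x 14.5 mm, so the frame fits. Next I go down on the +y side of the rib.

```bash
cat >> h.py <<'E'
TH=np.deg2rad(15.7);O=np.array([491.7,155.1])
def loc():
    s=robot.sense();d=s["tool_pos"][:2]-O;c,n=np.cos(TH),np.sin(TH)
    f=s["contact_force"]
    print("local",round(c*d[0]+n*d[1],1),round(-n*d[0]+c*d[1],1),"z",s["tool_pos"][2].round(1),"yawerr",s["tcp_rot"][2]-TH-np.pi/2,"F x,y,z",np.round([c*f[0]+n*f[1],-n*f[0]+c*f[1],f[2]],1),"t",s["time"])
E
python3 -c "
from h import *
loc()"
```

```text
local 2.8 67.6 z 228.2 yawerr -0.009574289979675799 F x,y,z [-0.4 -3.  -1. ] t 1.65
```

>>> send_rows(
  commands=[
    [0.003, 0.001, 0.03, 0, 0, 0, 0],
    [0, 0, 0.04, 0, 0, 0, 0],
    [0, 0, 0.03, 0, 0, 0, 0],
    [0, 0, 0.01, 0, 0, 0, 0],
    [0, 0, 0, 0, 0, 0, 0],
    [0, 0, 0, 0, 0, 0, 0],
  ],
)

```text
time: 2.4
tool_pos: [474.1, 227.9, 120.9]
tcp_rot: [3.139, -0.0, 1.844]
contact_force: [0.6, 0.8, 0.5]
width: -0.0
grip_force: 0.0
```

```bash
python3 -c "
from h import *
loc()"
```

```text
local 2.8 74.9 z 120.9 yawerr -0.0003459725395960067 F x,y,z [0.7 0.6 0.5] t 2.4
```

>>> send_rows(
  commands=[
    [0, -0.002, 0.014, 0, 0, 0, 0],
    [0, 0, 0.012, 0, 0, 0, 0],
    [0, 0, 0, 0, 0, 0, 0],
  ],
)

```text
time: 2.78
tool_pos: [470.6, 226.7, 91.7]
tcp_rot: [-3.139, 0.0, 1.844]
contact_force: [0.4, -0.6, -0.6]
width: -0.4
grip_force: 0.0
```

```bash
python3 - <<'E'
from h import *
W=wrist("w2"); c=robot.get_calibration("wrist"); T=tool()
P=(W-T[:3,3])@T[:3,:3]  # tool coords
m=(abs(P[...,0])<25)&(abs(P[...,1])<30)&(P[...,2]>-30)&(P[...,2]<60)&(W[...,2]>0)
print("hist z in tool",np.histogram(P[m][:,2],bins=range(-30,64,4))); loc()
for a in range(-20,60,5):
    k=m&(abs(P[...,2]-a)<2.5)
    if k.sum(): print(a,k.sum(),np.percentile(P[k],[2,98],axis=0).round(0).tolist())
E
```

```text
hist z in tool (array([1121, 1080,  369,  508,  173,  213,  262,  228,  227,  213,  175,
        122,    9,    0,    0,   16,   33, 1931, 3804,   12,    0,    0,
          0]), array([-30, -26, -22, -18, -14, -10,  -6,  -2,   2,   6,  10,  14,  18,
        22,  26,  30,  34,  38,  42,  46,  50,  54,  58,  62]))
local -0.4 74.7 z 92.6 yawerr -0.0004523278158650168 F x,y,z [ 0.  -0.8 -0.7] t 2.825
-20 470 [[7.0, -20.0, -22.0], [14.0, 22.0, -18.0]]
-15 566 [[-10.0, -6.0, -17.0], [12.0, 8.0, -13.0]]
-10 212 [[7.0, -12.0, -12.0], [12.0, 13.0, -8.0]]
-5 324 [[7.0, -12.0, -7.0], [12.0, 14.0, -3.0]]
0 306 [[7.0, -12.0, -2.0], [12.0, 14.0, 2.0]]
5 265 [[7.0, -12.0, 3.0], [12.0, 14.0, 7.0]]
10 245 [[7.0, -12.0, 8.0], [12.0, 14.0, 12.0]]
15 173 [[7.0, -11.0, 13.0], [12.0, 12.0, 17.0]]
20 17 [[11.0, -5.0, 18.0], [11.0, 7.0, 19.0]]
30 8 [[-25.0, -24.0, 31.0], [-23.0, 25.0, 32.0]]
35 33 [[-25.0, -24.0, 33.0], [-24.0, 25.0, 37.0]]
40 1995 [[-24.0, -29.0, 39.0], [6.0, 29.0, 42.0]]
45 3760 [[-4.0, -29.0, 43.0], [24.0, 29.0, 46.0]]
```

View pics/w2.png

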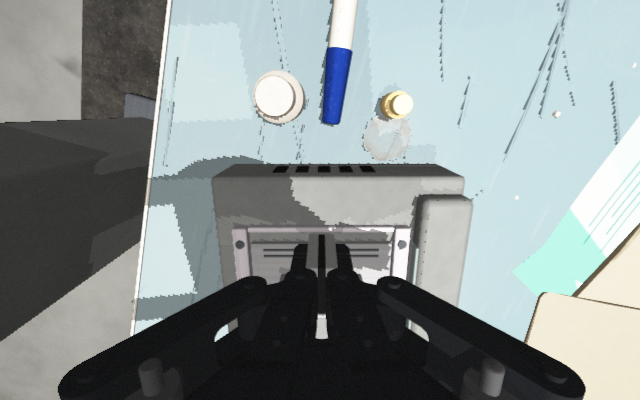

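The view confirms the closed tips end about 21 mm ahead of the TCP, and the fingers at (320,240) are clear on the +y side of the rib. I go down another 13 mm and push.

>>> send_rows(
  commands=[
    [0, 0, 0.012, 0, 0, 0, 0],
    [0, 0, 0, 0, 0, 0, 0],
    [-0.008, 0, 0, 0, 0, 0, 0],
    [-0.008, 0, 0, 0, 0, 0, 0],
    [-0.008, 0, 0, 0, 0, 0, 0],
    [0, 0, 0, 0, 0, 0, 0],
  ],
)

```text
time: 3.58
tool_pos: [478.3, 203.2, 81.5]
tcp_rot: [3.141, 0.0, 1.843]
contact_force: [0.7, 0.2, 0.6]
width: -0.1
grip_force: 0.0
```

```bash
python3 -c "
from h import *
loc()"
```

```text
local 0.1 50.0 z 81.5 yawerr -0.0014405789935720836 F x,y,z [0.7 0.  0.6] t 3.575
```

>>> send_rows(
  commands=[
    [-0.008, 0, 0, 0, 0, 0, 0],
    [-0.008, 0, 0, 0, 0, 0, 0],
    [-0.008, 0, 0, 0, 0, 0, 0],
    [-0.008, 0, 0, 0, 0, 0, 0],
    [-0.006, 0, 0, 0, 0, 0, 0],
    [0, 0, 0, 0, 0, 0, 0],
  ],
)

```text
time: 4.32
tool_pos: [488.3, 166.7, 81.2]
tcp_rot: [-3.141, 0.001, 1.844]
contact_force: [0.1, 0.9, -0.5]
width: 0.0
grip_force: 0.0
```

```bash
python3 -c "
from h import *
loc()"
```

```text
local -0.1 12.1 z 81.2 yawerr -0.0011500089350786613 F x,y,z [ 0.4  0.8 -0.5] t 4.325
```

Now I take small steps to the stop.

>>> send_rows(
  commands=[
    [-0.003, 0, 0, 0, 0, 0, 0],
    [-0.002, 0, 0, 0, 0, 0, 0],
    [0, 0, 0, 0, 0, 0, 0],
  ],
)

```text
time: 4.7
tool_pos: [489.5, 162.4, 81.1]
tcp_rot: [-3.141, 0.0, 1.844]
contact_force: [-0.4, 0.3, -0.5]
width: 0.1
grip_force: 0.2
```

>>> send_rows(
  commands=[
    [-0.002, 0, 0, 0, 0, 0, 0],
    [0, 0, 0, 0, 0, 0, 0],
  ],
)

```text
time: 4.95
tool_pos: [489.6, 162.0, 81.2]
tcp_rot: [-3.141, -0.003, 1.845]
contact_force: [-2.9, 7.6, -1.0]
width: -0.1
grip_force: 4.0
```

```bash
python3 -c "
from h import *
loc()"
```

```text
local -0.2 7.2 z 81.2 yawerr 0.0003253297006475808 F x,y,z [-0.8  8.1 -1. ] t 4.95
```

Contact at the hard stop, where predicted. I back off, rise and go over the well.

>>> send_rows(
  commands=[
    [0.006, 0, 0, 0, 0, 0, 0],
    [0.01, 0, -0.02, 0, 0, 0, 0],
    [0.012, 0, -0.01, 0, 0, 0, 0],
    [0.011, 0, 0, 0, 0, 0, 0],
    [0, 0, 0, 0, 0, 0, 0],
    [0, 0, 0, 0, 0, 0, 0],
  ],
)

```text
time: 5.7
tool_pos: [479.3, 198.0, 110.6]
tcp_rot: [-3.14, 0.0, 1.845]
contact_force: [-0.4, -0.3, -0.0]
width: -0.2
grip_force: 0.0
```

```bash
python3 - <<'E'
from h import *
loc()
W=cloud("top",robot.capture("top")[1]);W2=wrist("w3")
p,d=robot.capture("scene");cv2.imwrite("pics/s3.png",cv2.resize(p[180:320,240:410,::-1],None,fx=4,fy=4,interpolation=2))
for n,V in(("scene",cloud("scene",d)),("w",W2),("top",W)):
    dd=V[...,:2]-O;c,s=np.cos(TH),np.sin(TH);x=c*dd[...,0]+s*dd[...,1];y=-s*dd[...,0]+c*dd[...,1];z=V[...,2]
    m=(abs(x)<40)&(y>15)&(y<75)&(z>18)&(z<40)
    print(n,m.sum(), np.percentile(np.c_[x[m],y[m],z[m]],[2,50,98],axis=0).round(1).tolist() if m.sum()>5 else 0)
E
```

```text
local -0.3 44.7 z 110.6 yawerr -0.00029707736095097026 F x,y,z [-0.5 -0.1 -0. ] t 5.7
scene 288 [[-19.7, 38.7, 23.5], [8.4, 55.4, 29.1], [31.2, 66.1, 39.1]]
w 3778 [[-31.2, 26.5, 19.7], [-0.3, 42.3, 28.4], [30.9, 59.5, 38.7]]
top 0 0
```

View pics/s3.png

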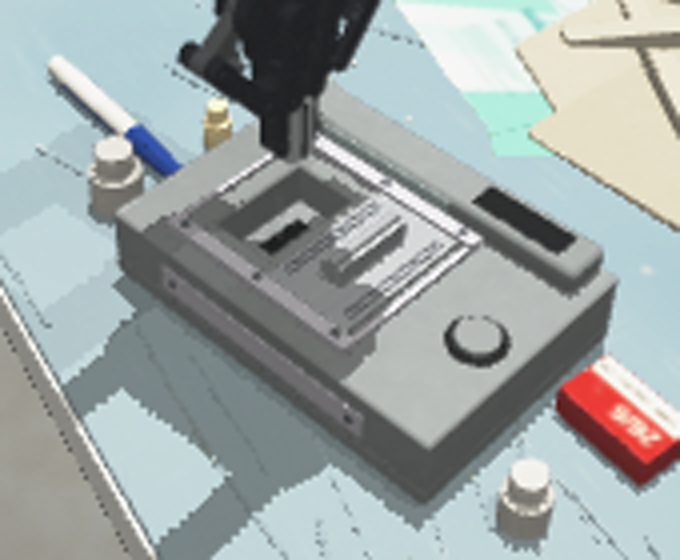

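The shutter is fully open, and the well at (270,220) is free with the fingers above it. The measured well spans x ±31, key z 28, so the TCP is centred. Next I descend.

>>> send_rows(
  commands=[
    [0, 0, 0.02, 0, 0, 0, 0],
    [0, 0, 0.02, 0, 0, 0, 0],
    [0, 0, 0.014, 0, 0, 0, 0],
    [0, 0, 0, 0, 0, 0, 0],
  ],
)

```text
time: 6.35
tool_pos: [479.0, 197.8, 56.2]
tcp_rot: [-3.139, 0.0, 1.844]
contact_force: [0.1, -0.1, -1.3]
width: 0.2
grip_force: 0.0
```

>>> send_rows(
  commands=[
    [0, 0, 0.004, 0, 0, 0, 0],
    [0, 0, 0.003, 0, 0, 0, 0],
    [0, 0, 0.002, 0, 0, 0, 0],
    [0, 0, 0, 0, 0, 0, 0],
  ],
)

```text
time: 6.85
tool_pos: [479.9, 198.3, 48.7]
tcp_rot: [3.141, -0.0, 1.844]
contact_force: [-0.1, 0.0, 2.1]
width: -0.1
grip_force: 0.9
```

```bash
python3 -c "
from h import *
loc()"
```

```text
local 0.3 44.8 z 48.7 yawerr -0.00041217505903223817 F x,y,z [-0.1  0.1  2.1] t 6.85
```

Key contact. I continue until the force passes the spring's 4.5 N.

>>> send_rows(
  commands=[
    [0, 0, 0.002, 0, 0, 0, 0],
    [0, 0, 0.001, 0, 0, 0, 0],
    [0, 0, 0, 0, 0, 0, 0],
  ],
)

```text
time: 7.22
tool_pos: [479.9, 198.3, 45.6]
tcp_rot: [3.141, -0.0, 1.844]
contact_force: [-0.1, 0.6, 4.0]
width: -0.0
grip_force: 2.0
```

>>> send_rows(
  commands=[
    [0, 0, 0.001, 0, 0, 0, 0],
    [0, 0, 0.001, 0, 0, 0, 0],
    [0, 0, 0, 0, 0, 0, 0],
    [0, 0, 0, 0, 0, 0, 0],
  ],
)

```text
time: 7.72
tool_pos: [480.0, 198.3, 44.8]
tcp_rot: [3.141, -0.0, 1.844]
contact_force: [-3.7, -2.5, 13.8]
width: 0.0
grip_force: 6.9
```

At the bottom with 14 N, I hold for 1 s and then rise.

>>> send_rows(
  commands=[
    [0, 0, 0, 0, 0, 0, 0],
    [0, 0, 0, 0, 0, 0, 0],
    [0, 0, 0, 0, 0, 0, 0],
    [0, 0, 0, 0, 0, 0, 0],
    [0, 0, 0, 0, 0, 0, 0],
    [0, 0, 0, 0, 0, 0, 0],
    [0, 0, 0, 0, 0, 0, 0],
    [0, 0, 0, 0, 0, 0, 0],
  ],
)

```text
time: 8.72
tool_pos: [480.0, 198.4, 44.8]
tcp_rot: [3.141, -0.0, 1.845]
contact_force: [-4.0, -2.1, 13.2]
width: -0.3
grip_force: 6.9
```

>>> send_rows(
  commands=[
    [0, 0, -0.01, 0, 0, 0, 0],
    [0, 0, -0.02, 0, 0, 0, 0],
    [0, 0, -0.03, 0, 0, 0, 0],
    [0, 0, -0.02, 0, 0, 0, 0],
    [0, 0, 0, 0, 0, 0, 0],
  ],
)

```text
time: 9.35
tool_pos: [480.1, 198.4, 124.3]
tcp_rot: [3.139, -0.0, 1.844]
contact_force: [0.2, 0.8, -1.1]
width: 0.1
grip_force: 0.0
```

```bash
python3 -c "
from h import *
loc()"
```

```text
local 0.5 44.8 z 124.3 yawerr -0.0003779186066175111 F x,y,z [ 0.4  0.8 -1.1] t 9.35
```

>>> send_rows(
  commands=[
    [-0.03, 0, 0, 0, 0, 0, 0],
    [-0.03, 0, 0, 0, 0, 0, 0],
    [-0.025, 0, 0, 0, 0, 0, 0],
    [0, 0, 0, 0, 0, 0, 0],
    [0, 0, 0.015, 0, 0, 0, 0],
    [0, 0, 0.015, 0, 0, 0, 0],
    [0, 0, 0, 0, 0, 0, 0],
  ],
)

```text
time: 10.22
tool_pos: [501.1, 116.8, 90.8]
tcp_rot: [-3.137, -0.001, 1.845]
contact_force: [-0.3, 0.0, -0.6]
width: 0.3
grip_force: 0.0
```

```bash
python3 -c "
from h import *
loc()"
```

```text
local -1.3 -39.4 z 90.8 yawerr 0.0005374213847162412 F x,y,z [-0.3  0.1 -0.6] t 10.225
```

>>> send_rows(
  commands=[
    [0, 0, 0.012, 0, 0, 0, 0],
    [0, 0, 0, 0, 0, 0, 0],
    [0.008, 0, 0, 0, 0, 0, 0],
    [0.008, 0, 0, 0, 0, 0, 0],
    [0.008, 0, 0, 0, 0, 0, 0],
    [0.008, 0, 0, 0, 0, 0, 0],
    [0.008, 0, 0, 0, 0, 0, 0],
    [0.008, 0, 0, 0, 0, 0, 0],
    [0.008, 0, 0, 0, 0, 0, 0],
    [0.004, 0, 0, 0, 0, 0, 0],
    [0, 0, 0, 0, 0, 0, 0],
  ],
)

```text
time: 11.6
tool_pos: [486.0, 174.6, 81.1]
tcp_rot: [-3.141, -0.001, 1.845]
contact_force: [-0.7, 1.2, -0.2]
width: -0.1
grip_force: 0.0
```

```bash
python3 -c "
from h import *
loc()"
```

```text
local -0.2 20.3 z 81.1 yawerr 0.00011118974091939293 F x,y,z [-0.4  1.3 -0.2] t 11.6
```

>>> send_rows(
  commands=[
    [0.003, 0, 0, 0, 0, 0, 0],
    [0.002, 0, 0, 0, 0, 0, 0],
    [0, 0, 0, 0, 0, 0, 0],
  ],
)

```text
time: 11.98
tool_pos: [484.8, 179.0, 81.1]
tcp_rot: [-3.141, -0.0, 1.844]
contact_force: [0.4, -0.8, -0.4]
width: 0.2
grip_force: 0.2
```

>>> send_rows(
  commands=[
    [0.002, 0, 0, 0, 0, 0, 0],
    [0, 0, 0, 0, 0, 0, 0],
  ],
)

```text
time: 12.22
tool_pos: [484.4, 181.0, 81.2]
tcp_rot: [-3.141, -0.0, 1.845]
contact_force: [-0.5, -0.4, 0.5]
width: 0.1
grip_force: 0.4
```

```bash
python3 -c "
from h import *
loc()"
```

```text
local -0.1 26.9 z 81.2 yawerr -0.00030728123235834737 F x,y,z [-0.6 -0.2  0.5] t 12.225
```

>>> send_rows(
  commands=[
    [0.002, 0, 0, 0, 0, 0, 0],
    [0, 0, 0, 0, 0, 0, 0],
  ],
)

```text
time: 12.48
tool_pos: [484.1, 181.8, 81.3]
tcp_rot: [-3.141, 0.002, 1.844]
contact_force: [1.3, -6.3, -0.9]
width: 0.1
grip_force: 3.2
```

The shutter is at its hard stop, shut. I back off, rise and check.

>>> send_rows(
  commands=[
    [-0.006, 0, 0, 0, 0, 0, 0],
    [-0.004, 0, -0.01, 0, 0, 0, 0],
    [0, 0, -0.03, 0, 0, 0, 0],
    [0, 0, -0.05, 0, 0, 0, 0],
    [0, 0, -0.05, 0, 0, 0, 0],
    [0, 0, -0.03, 0, 0, 0, 0],
    [-0.04, 0, 0, 0, 0, 0, 0],
    [-0.04, 0, 0, 0, 0, 0, 0],
    [0, 0, 0, 0, 0, 0, 0],
    [0, 0, 0, 0, 0, 0, 0],
  ],
)

```text
time: 13.72
tool_pos: [508.2, 96.4, 251.8]
tcp_rot: [3.141, -0.001, 1.844]
contact_force: [0.1, 0.6, 0.4]
width: -0.1
grip_force: 0.0
```

```bash
python3 - <<'E'
from h import *
loc()
W=wrist("w5");p,d=robot.capture("scene");cv2.imwrite("pics/s5.png",cv2.resize(p[180:320,240:410,::-1],None,fx=4,fy=4,interpolation=2))
dd=W[...,:2]-O;c,s=np.cos(TH),np.sin(TH);x=c*dd[...,0]+s*dd[...,1];y=-s*dd[...,0]+c*dd[...,1];z=W[...,2]
m=(z>64)&(z<72)&(abs(x)<35)&(abs(y-30)<45)
print(m.sum(),cv2.minAreaRect(np.c_[x[m],y[m]].astype(np.float32)))
E
```

```text
local -0.0 -60.9 z 251.8 yawerr -0.0005676152435067916 F x,y,z [0.2 0.6 0.4] t 13.725
779 ((0.16341781616210938, 45.598388671875), (13.825580596923828, 49.321292877197266), 89.9351806640625)
```

View pics/s5.png

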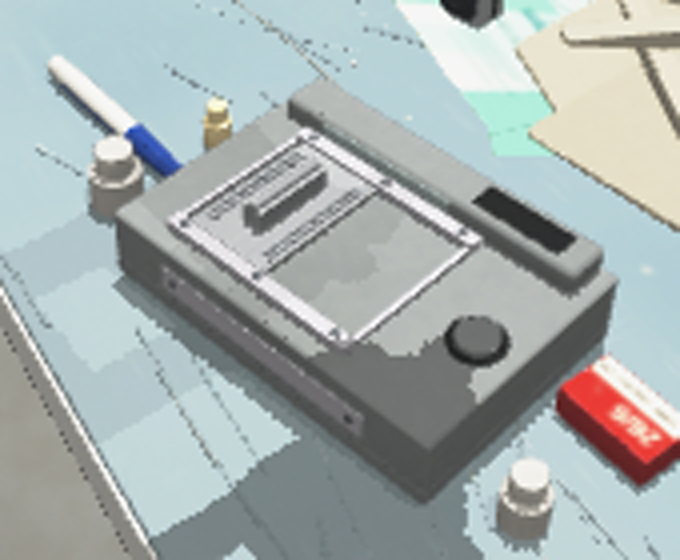

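The shutter is shut: the rib is at (285,195) in the picture and measures y = 45.6 mm. The counter and the bystanders have not moved, and the arm is clear.

```bash
python3 -c "
from cell import robot
print(robot.job_done())"
```

```text
the job is handed in; nothing more can be done
None
```

I pushed the shutter fully open, held the sunken key at the bottom for about a second, let it go and pushed the shutter shut again; the job is handed in at about 14 s, no verdict came back, and the counter and bystanders look unmoved in the last picture.

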